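# Release the child-safety catch and draw the cutlery drawer fully open

### The job

The cutlery drawer under the breakfast bar is stopped half open by its blue child-safety catch: press the catch down with a fingertip, keep it down while you draw the drawer out past the rail, go on until the drawer is fully open, then let the catch spring up and move clear. Work from inside the drawer without touching the chrome handle, the spoons, fork, muffin cup or steel tin. Do not slam the drawer, and let nothing tip over or be disturbed.

Things in the scene. Friction and masses are not known exactly. Their poses are not given: they have to be found in the camera images.
- bar_unit: Fixed drawer unit of the breakfast bar, beige carcass 400 mm wide, 420 deep, under a pale stone bar top (440 wide, 700 deep, 20 thick, upper face 145 mm above the table; spice tray far back on it). Origin: on the table, middle of the open front face. x runs from the front face to the back (the drawer opens towards -x), y across, z up. The stone begins flush with the front face, x = 0.
- rail (a point): Middle of the lower front edge of the unit's front rail, 111 mm above the table, axes as bar_unit. The rail runs the full width under the edge of the stone, 14 mm high and 18 mm thick (towards +x); the nose of the catch stops behind it.
- drawer (a joint): How far the drawer is out, m: 0 shut, about 0.14 stopped half open by the catch, 0.26 fully open (hard stop). Starts at 0.115 to 0.138, so it may run up to 25 mm freely before the catch meets the rail. Stiff runners: about 3 N to move it slowly; it stays where it is left. The catch's nose is past the rail from about 0.185.
- catch (a joint): How far the spring catch is pressed down, m: 0 up, 0.014 fully down (hard stop). The spring pushes with about 4 N when up, 8 N when fully down. Its nose clears the rail when more than 0.010 down; once under the rail, the rail keeps it down until the nose has passed. It springs up when let go.
- catch_pad (a point): Where the finger presses: point on top of the blue catch, on three thin white stripes, 98 mm above the table when up. The catch is a bar 147 mm long (along x) and 36 wide on a white housing by one side wall of the drawer, and travels with it. Axes as bar_unit. Going +x the flat bar runs on 91 mm to the nose, 23 mm high. The stone's edge is 48 to 71 mm away towards +x at the start.
- catch_ridge (a point): Thumb ridge at the catch's end nearest the drawer front, against which a fingertip pulls: middle of the top of its inner face, 22 mm towards -x from catch_pad. The ridge stands 10 mm above the pad, is 8 mm thick and 36 mm wide. 45 mm from this face towards -x is the inside of the drawer front. Axes as bar_unit.
- drawer_floor (a point): Middle of the drawer's inner floor, 34 mm above the table; moves with the drawer, axes as bar_unit. Inside 321 mm wide, 368 mm long; side walls rise to 80 mm above the table (lower than the pressed catch), the front panel (396 mm wide, 18 mm thick) to 122 mm.
- spoons: Stack of three steel spoons, 148 mm long, 40 mm wide, 14 mm high, lying in the drawer next to the catch; origin underneath near the middle. Bystander.
- fork: Green plastic fork, 159 mm long, 26 mm wide, 5 mm thick, lying in the drawer; origin underneath near the middle. Bystander.
- muffin_cup: Small pink silicone muffin cup, 64 mm across the rim, 34 mm high, standing in the drawer; origin at the centre of its underside. Bystander.
- dabba: Round lidded steel tin (dabba), 81 mm across, 57 mm high, standing in the drawer; origin at the centre of its underside. Bystander.
- mug: Brown mug, 80 mm across, 85 mm high, standing on the table; origin at the centre of its underside. Bystander.
- tumbler: Steel tumbler, 68 mm across, 95 mm high, standing on the table; origin at the centre of its underside. Bystander.
- salt_shaker: White salt shaker, 42 mm across, 75 mm high, standing on the table; origin at the centre of its underside. Bystander.
- handle (a point): Middle of the chrome bar handle (150 mm long, 11 mm thick, on two short posts), which stands 35 mm out from the outer face of the drawer front, 75 mm above the table; axes as bar_unit. To be left alone.

How it is judged:
By the outcome, as a careful person would: the job done as asked, in the order asked, and still so for the second after the job is handed in, with the robot touching nothing.
It also fails if it takes over 40 s, if anything falls off the work surface, if the arm or the gripper's body presses on something with over 40 N, if the wrist force passes 120 N, or if a joint passes its speed limit or range.

### The arm

A 6-joint arm with a two-finger parallel gripper is mounted at the origin on the work surface. World frame = base frame: x ahead of the robot, y to its left, z up, the work surface at z = 0. Lengths are in mm, angles in degrees, forces in N, time in s.
With the tool pointing down it reaches from about 300 to 850 mm from the base axis. Payload 4.2 kg.
Tool frame: the origin (TCP) lies at the very end of the fingers, on their centre line; the grasp point (between the pads) lies 19 mm behind it; z points along the fingers, y is the direction in which the jaws open and shut (so a half turn about z gives the same grasp; the last joint's range is limited). The gripper opens to 91 mm and grips with 3 to 60 N. Pads are 32 mm wide; open, the fingers measure 118 mm over their backs; the gripper's body (76 mm by 178 mm) begins 60 mm behind the grasp point.
Start: joints at [67.953, 18.312, 89.639, -0, 72.044, -1.146], TCP at [205.142, 537.178, 213.976] pointing down, gripper open.
Joint ranges: [-177.97, 177.97], [-48.28, 115.42], [12.27, 149.76], [-77.06, 257.06], [2.81, 150.46], [-146.56, 146.56]. Speed limits (degrees/s): [147.25, 147.25, 180, 180, 180, 180].

### API

Orientations are given as [roll, pitch, yaw] about the fixed x, y, z axes, in that order (R = Rz(yaw) Ry(pitch) Rx(roll)).
In Python, from workcell import * gives the robot as it stands. The module is installed in compiled form; this text tells all that it offers.
- The arm moves only by the tool servo_tool, never from a script. Its argument "plan" is a list that holds one entry, the list of rows, each a list of 7 numbers: the shift along the tool's x, y, z in mm, then the turn, a rotation vector about the tool's x, y, z in rad, then the opening, from 0 (shut) to 1 (fully open). A call has 1 to 20 rows; each row is the pose to reach, as a shift and turn from the pose commanded when the call began, along the tool's axes at that moment; what a row does not reach only later rows make up. A row lasts 1/10 s, in which the tool goes at most 50 mm and 8.59 degrees, less where a joint would pass 70% of its speed; a pose out of reach is approached as far as the arm can. A call with a gripper value outside its range is refused whole. The fingers move at their own pace and stop on an object; "squeeze" is the grip in N (left out, the last holds). Time passes only in rows, so rows that repeat a pose let the fingers close. It gives the time, the measured TCP pose, the force and the opening at its end, in the units of the state.
- state(): the state, without advancing time (a new reading comes with each control period).
- grab_frame(name): name is "scene" or "top" or "wrist"; returns a dict with "color" (400x640x3 uint8, red, green, blue), "range_z" (400x640 float32, mm along the optical axis (not along the pixel's ray), 0 where there is no reading), "fx", "fy", "cx", "cy" (pixels), "rvec" (rotation vector, rad) and "tvec" (3), from world to camera coordinates, as OpenCV has them; the wrist camera has in their place "tool_from_camera" (4x4, takes a point from camera to tool coordinates, whose origin is the TCP and whose axes are the flange's). Camera axes: x right, y down, z forward; pixel columns grow to the right and rows downward; lengths in mm; the calibration is good to about 2 mm. A picture is of the moment at which its call begins: read the wrist's pose just before it.
- job_done(): hands the job in, once; it reports no verdict.
The state is a dict: "time_s": time; "qpos": joint angles; "qvel": joint speeds; "effort": joint torques, N m; "ee_pos": TCP position; "ee_rot": TCP orientation; "force": force on the tool from outside, world axes, zero at the start; "torque": the same for the moment, N m; "gripper_width": finger opening in mm.
Only numpy, scipy, OpenCV 4.12 (cv2) and the standard library are available. Lean on these libraries where they do the work, as an engineer would, in place of code of your own. Each camera call takes 0.05 s, during which the arm holds its last target.

## Working session

There is one attempt and no reset: what is moved stays moved. The work goes in short steps, Python scripts to look and compute and a tool call to move; the robot and the scene stay as the last step left them, time stands still between calls to the robot, and variables do not carry over. Pictures are saved under pics/ and viewed, and the job is handed in when it is done.

Besides the shell and the picture viewer there is one more tool, called after ">>>" by a JSON object that holds its "method" and its "body". servo_tool: Moves the arm, as the interface text tells. Its arguments: {"type":"object","properties":{"plan":{"type":"array"},"squeeze":{"type":"number"}},"required":["plan"]}

```bash
mkdir -p pics
cat > h.py <<'E'
from workcell import *
import numpy as np, cv2
def cam(f):
    R,_=cv2.Rodrigues(np.array(f["rvec"],float)); t=np.array(f["tvec"],float).reshape(3)
    return R,t
def ray(f,u,v):
    R,t=cam(f); d=R.T@np.array([(u-f["cx"])/f["fx"],(v-f["cy"])/f["fy"],1.]); return -R.T@t,d
def plane(f,u,v,z):
    c,d=ray(f,u,v); return c+d*(z-c[2])/d[2]
def cloud(f):
    R,t=cam(f); v,u=np.mgrid[0:400,0:640]; Z=f["range_z"].astype(float)
    P=np.stack([(u-f["cx"])/f["fx"]*Z,(v-f["cy"])/f["fy"]*Z,Z],-1)
    return (P-t)@R
E
python3 - <<'E'
from h import *
s=state();print({k:np.round(s[k],3).tolist() for k in s})
for n in("scene","top"):
    f=grab_frame(n);cv2.imwrite(f"pics/{n}0.png",f["color"][:,:,::-1]);np.save(f"{n}0.npy",f,allow_pickle=True);print(n,f["fx"],cam(f)[0].round(3).tolist(),(-cam(f)[0].T@cam(f)[1]).round(1))
E
```

```text
{'time_s': 0.0, 'qpos': [67.952, 18.351, 89.708, 0.001, 72.042, -1.146], 'qvel': [-0.014, -0.091, -0.057, 0.01, -0.06, 0.032], 'effort': [-0.002, -41.245, -23.198, 0.072, 0.046, -0.0], 'ee_pos': [204.948, 536.686, 213.114], 'ee_rot': [-179.899, -0.003, 159.098], 'force': [0.12, -0.522, 0.89], 'torque': [-0.007, 0.09, -0.001], 'gripper_width': 91.728}
scene 456.43525108000574 [[-0.393, 0.92, 0.005], [0.664, 0.287, -0.69], [-0.636, -0.268, -0.723]] [1290.1  400.7  906. ]
top 507.0258246823202 [[0.01, -1.0, 0.02], [-0.998, -0.011, -0.061], [0.061, -0.019, -0.998]] [ 468.5  105.9 1394.5]
```

View pics/scene0.png

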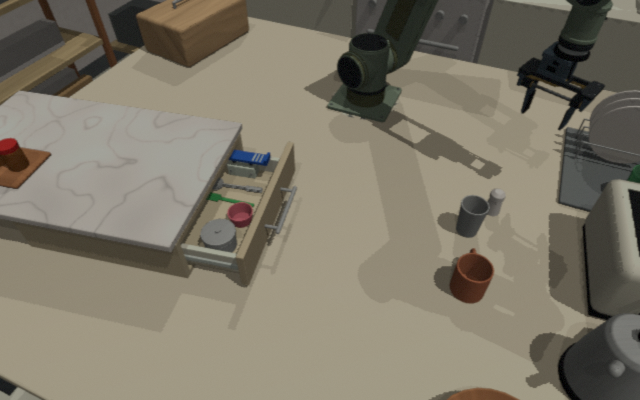

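View pics/top0.png

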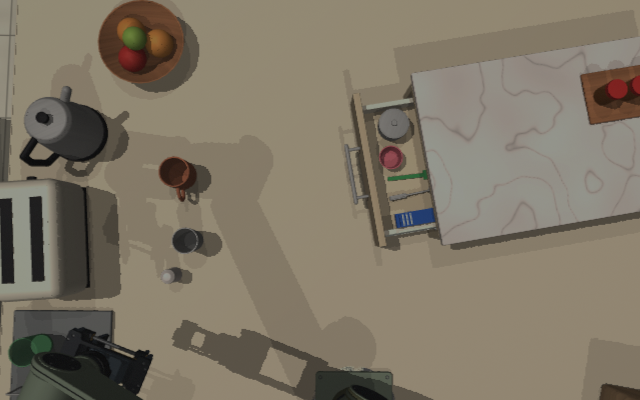

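The scene view shows the drawer opening to the right, with the blue catch at (250,157), nearest the robot. In the top view the catch is at (415,218), the front panel runs from (357,97) to (381,245), and the stone edge from (413,72) to (442,243). The catch is next; I'll measure it now.

Run:
```python
from h import *
F={n:np.load(f"{n}0.npy",allow_pickle=True).item() for n in("scene","top")}
for n,f in F.items():
    hsv=cv2.cvtColor(f["color"],cv2.COLOR_RGB2HSV)
    m=cv2.inRange(hsv,(105,130,40),(130,255,255))
    k,l,st,c=cv2.connectedComponentsWithStats(m); i=1+np.argmax(st[1:,4]); mm=l==i
    P=cloud(f)[mm]; print(n,st[i],c[i]); print(np.percentile(P,[2,25,50,75,98],axis=0).round(1))
    r=cv2.minAreaRect(np.argwhere(cv2.morphologyEx(mm.astype(np.uint8),cv2.MORPH_CLOSE,np.ones((7,7))))[:,::-1].astype(np.float32)); print(r)
    b=cv2.boxPoints(r); print([plane(f,*p,98).round(1).tolist() for p in b])
    x,y=map(int,c[i]); w=f["color"][y-45:y+45,x-60:x+60,::-1]
    cv2.imwrite(f"pics/{n}_zoom.png",cv2.resize(w,None,fx=6,fy=6,interpolation=cv2.INTER_CUBIC)); print("crop origin",x-60,y-45)
# stone edge in top, height
f=F["top"];P=cloud(f)
for v in (90,150,200,230):
    z=P[v,350:460]; j=[(u+350,*z[u].round(0)) for u in range(len(z)-1) if abs(z[u+1,2]-z[u,2])>25]; print(v,j[-3:], P[v,450].round(1))
```

```text
scene [230 150  40  16 335] [248.30149254 157.37910448]
[[ 498.9 -196.8   90.1]
 [ 513.  -176.5   96.4]
 [ 523.1 -153.7   97.9]
 [ 530.1 -120.7   99.4]
 [ 541.1  -94.8  109. ]]
((249.46534729003906, 157.34654235839844), (38.80644989013672, 12.338461875915527), 5.710593223571777)
[[555.9, -186.4, 98.0], [511.4, -209.7, 98.0], [483.8, -105.7, 98.0], [528.7, -85.5, 98.0]]
crop origin 188 112
top [395 208  40  20 422] [415.97156398 217.35781991]
[[ 492.3 -193.5   92.3]
 [ 505.7 -174.4   96.6]
 [ 515.4 -154.5   98.6]
 [ 523.6 -124.6  100.9]
 [ 535.7  -97.6  111. ]]
((414.35137939453125, 217.60812377929688), (13.480716705322266, 37.97616958618164), 80.53767395019531)
[[522.7, -95.6, 98.0], [539.8, -192.1, 98.0], [505.7, -197.8, 98.0], [488.6, -101.3, 98.0]]
crop origin 355 172
90 [(405, np.float64(874.0), np.float64(-139.0), np.float64(3.0))] [ 833.9 -226.9  147.6]
150 [(380, np.float64(700.0), np.float64(-66.0), np.float64(29.0)), (399, np.float64(694.0), np.float64(-112.0), np.float64(66.0)), (421, np.float64(701.0), np.float64(-178.0), np.float64(33.0))] [ 682.5 -227.   144.7]
200 [(368, np.float64(561.0), np.float64(-31.0), np.float64(59.0)), (377, np.float64(557.0), np.float64(-47.0), np.float64(125.0)), (430, np.float64(564.0), np.float64(-202.0), np.float64(34.0))] [ 557.1 -226.1  146. ]
230 [(413, np.float64(483.0), np.float64(-146.0), np.float64(81.0)), (423, np.float64(483.0), np.float64(-177.0), np.float64(59.0)), (436, np.float64(484.0), np.float64(-220.0), np.float64(24.0))] [ 482.8 -226.   144.9]
```

View pics/top_zoom.png

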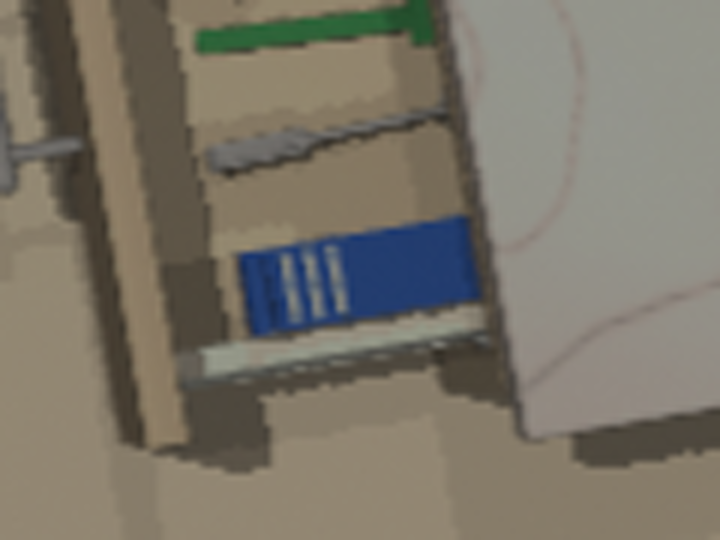

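View pics/scene_zoom.png

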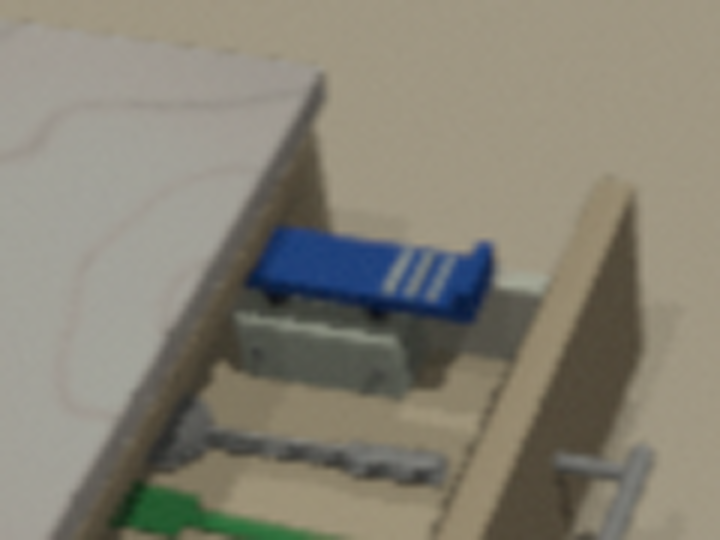

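Both views show the catch with its three stripes and the ridge at the front-panel end. In the top view the stripes are at about (407.2,219.2), and in the scene view at about (258.2,157.8).

```bash
cat >> h.py <<'E'
def tri(fa,a,fb,b):
    c1,d1=ray(fa,*a);c2,d2=ray(fb,*b);A=np.stack([d1,-d2],1);s=np.linalg.lstsq(A,c2-c1,rcond=None)[0]
    p,q=c1+s[0]*d1,c2+s[1]*d2; return (p+q)/2,np.linalg.norm(p-q)
E
python3 - <<'E'
from h import *
F={n:np.load(f"{n}0.npy",allow_pickle=True).item() for n in("scene","top")}
t,s=F["top"],F["scene"]
z=lambda o,p:(o[0]+p[0]/6,o[1]+p[1]/6)
T=lambda *p:z((355,172),p); S=lambda *p:z((188,112),p)
print("pad",tri(t,T(313,283),s,S(421,275)), plane(t,*T(313,283),98),plane(s,*S(421,275),98))
a=plane(t,413,72,145);b=plane(t,442,243,145);d=b-a;print("stone edge",a,b,np.linalg.norm(d),"out dir deg",np.degrees(np.arctan2(-d[0],d[1]))%180)
# fit via depth: stone region mask z>138
P=cloud(t);m=((P[...,2]>135)&(P[...,2]<155)&(P[...,1]<-100)).astype(np.uint8)
c=max(cv2.findContours(m,0,1)[0],key=cv2.contourArea)[:,0]
l=[plane(t,*[max(c[c[:,1]==v][:,0].min(),0),v],145) for v in range(85,235)]
l=np.array(l);vx,vy,x0,y0=cv2.fitLine(l[:,:2].astype(np.float32),cv2.DIST_HUBER,0,.01,.01).ravel();print("edge dir",vx,vy,np.degrees(np.arctan2(vy,vx)),x0,y0)
E
```

```text
pad (array([ 509.58178021, -127.67853723,   94.46819676]), np.float64(2.3695074233569193)) [ 509.97341155 -128.13329787   98.        ] [ 512.68052974 -124.19484913   98.        ]
stone edge [ 879.21613998 -134.21212998  145.        ] [ 450.56563781 -205.96786679  145.        ] 434.6149316105992 out dir deg 99.50315220278885
edge dir 0.9840377 0.17796005 10.25096 657.59326 -166.60896
```

>>> {"method": "servo_tool", "body": {"plan": [[[-8, -8, 0, 0, 0, 0.015, 0], [-24, -23, 0, 0, 0, 0.046, 0], [-47, -46, 0, 0, 0, 0.093, 0], [-76, -74, 0, 0, 0, 0.15, 0], [-105, -102, 0, 0, 0, 0.206, 0], [-133, -130, 0, 0, 0, 0.263, 0], [-162, -158, 0, 0, 0, 0.32, 0], [-191, -186, 0, 0, 0, 0.376, 0], [-219, -214, 0, 0, 0, 0.433, 0], [-248, -242, 0, 0, 0, 0.49, 0], [-277, -270, 0, 0, 0, 0.546, 0], [-306, -298, 0, 0, 0, 0.603, 0], [-334, -326, 0, 0, 0, 0.66, 0], [-363, -354, 0, 0, 0, 0.717, 0], [-392, -383, 0, 0, 0, 0.773, 0], [-423, -413, 0, 0, 0, 0.835, 0], [-455, -444, 0, 0, 0, 0.897, 0], [-483, -472, 0, 0, 0, 0.954, 0], [-507, -495, 0, 0, 0, 1.0, 0], [-522, -510, 0, 0, 0, 1.031, 0]]]}}

```text
time_s: 2.1
ee_pos: [510.8, -128.2, 213.6]
ee_rot: [-180.0, 0.0, 99.8]
force: [0.3, -0.2, 0.2]
gripper_width: 0.5
```

Run:
```python
from h import *
s=state();print({k:np.round(s[k],2).tolist() for k in s})
f=grab_frame("wrist");f["s"]=s;np.save("w1.npy",f,allow_pickle=True)
cv2.imwrite("pics/w1.png",f["color"][:,:,::-1]);print(f["fx"],f["cx"],f["cy"],f["tool_from_camera"].round(3).tolist())
```

```text
{'time_s': 2.1, 'qpos': [-15.32, 13.98, 95.87, -0.03, 70.16, -25.09], 'qvel': [-17.18, 10.93, -14.76, 0.89, 4.84, -0.46], 'effort': [0.57, -37.37, -22.49, -0.1, -0.05, -0.01], 'ee_pos': [510.8, -128.21, 213.61], 'ee_rot': [-179.97, 0.02, 99.79], 'force': [0.34, -0.22, 0.18], 'torque': [-0.07, 0.08, 0.0], 'gripper_width': 0.54}
342.00792171360337 323.1454201723557 199.40679947295646 [[-0.002, -0.969, -0.249, 69.468], [1.0, -0.002, -0.001, -0.385], [0.0, -0.249, 0.969, -169.864], [0.0, 0.0, 0.0, 1.0]]
```

View pics/w1.png

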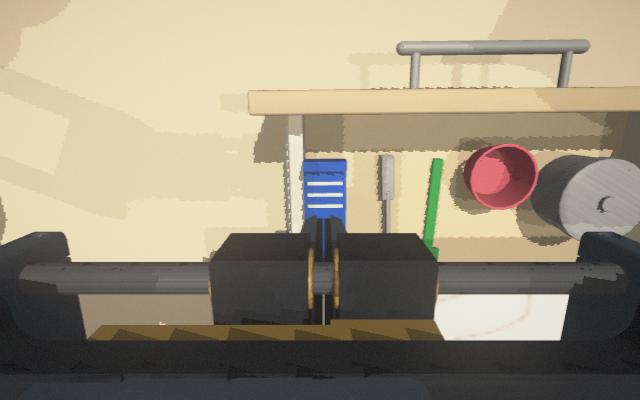

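The wrist view shows the catch with its stripes at about (325,195), the ridge at about (325,162), and the closed fingers below them at about u=323. The arm was still settling in that frame, so I'll take another one and measure from it.

```bash
cat >> h.py <<'E'
from scipy.spatial.transform import Rotation as Ro
def wframe():
    s=state(); f=grab_frame("wrist"); T=np.eye(4);T[:3,:3]=Ro.from_euler("xyz",s["ee_rot"],degrees=True).as_matrix();T[:3,3]=s["ee_pos"]
    W=T@f["tool_from_camera"]; R=W[:3,:3].T; f["rvec"]=cv2.Rodrigues(R)[0]; f["tvec"]=-R@W[:3,3]; return s,f
E
python3 - <<'E'
from h import *
for i in range(3): s,f=wframe()
print(s["ee_pos"],s["qvel"])
cv2.imwrite("pics/w2.png",cv2.resize(f["color"][120:260,250:410,::-1],None,fx=5,fy=5));np.save("w2.npy",f,allow_pickle=True)
hsv=cv2.cvtColor(f["color"],cv2.COLOR_RGB2HSV)
m=cv2.inRange(hsv,(100,120,60),(130,255,255)); P=cloud(f)
c=P[(m>0)]; c=c[c[:,2]>80]; print(len(c),np.percentile(c,[2,25,50,75,98],axis=0).round(1))
w=cv2.inRange(hsv,(0,0,170),(180,90,255)); w[:175]=0;w[215:]=0;w[:,:306]=0;w[:,345:]=0
k,l,st,ce=cv2.connectedComponentsWithStats(w)
T=np.load("top0.npy",allow_pickle=True).item()
for i in range(1,k):
    if st[i,4]>15: print(st[i],ce[i],plane(f,*ce[i],98).round(1),P[int(ce[i][1]),int(ce[i][0])].round(1))
# along/across coordinates
o=np.array([np.cos(np.radians(100)),np.sin(np.radians(100))])
for u in (325,):
  for v in range(152,180,1): p=P[v,u]; print(v,p.round(1),round(p[:2]@o,1))
E
```

```text
[ 510.19741176 -126.50452585  213.41825657] [ 1.91149882 -1.11974168  1.380795    0.6715017   0.42354892  0.01599939]
1779 [[ 492.  -164.    95.8]
 [ 501.8 -135.2   96.8]
 [ 511.5 -122.    97.4]
 [ 519.2 -107.8   99.1]
 [ 530.   -97.7  108.2]]
[307 184  37   4 145] [325.12413793 185.47586207] [ 509.7 -117.9   98. ] [ 509.5 -117.6   97.7]
[308 195  36   4 141] [325.37588652 196.5106383 ] [ 511.5 -127.4   98. ] [ 511.1 -127.    98.3]
[308 206  36   4 134] [326.11940299 207.6119403 ] [ 513.9 -137.1   98. ] [ 513.7 -136.7   97.5]
152 [506.2 -97.   34.2] -183.4
153 [506.4 -98.1  33.8] -184.5
154 [506.5 -99.2  33. ] -185.6
155 [ 506.7 -100.2   32.6] -186.7
156 [ 506.9 -101.2   32.6] -187.7
157 [ 507.1 -102.1   33.3] -188.6
158 [ 507.2 -103.1   33.5] -189.6
159 [ 507.4 -104.3   32.4] -190.8
160 [ 507.6 -105.2   33.2] -191.7
161 [506.1 -98.1  92.2] -184.5
162 [506.1 -98.2  97.7] -184.6
163 [506.1 -98.2 103.3] -184.6
164 [506.2 -98.6 106.5] -185.0
165 [506.3 -99.2 107.4] -185.6
166 [ 506.4 -100.1  107.4] -186.5
167 [ 506.6 -101.   106.6] -187.4
168 [ 506.7 -101.7  107.2] -188.1
169 [ 506.8 -102.3  108.7] -188.7
170 [ 506.9 -103.1  108.5] -189.6
171 [ 507.1 -104.2  107. ] -190.6
172 [ 507.3 -105.   107.1] -191.4
173 [ 507.4 -105.8  106.7] -192.4
174 [ 507.9 -108.3   97.4] -194.8
175 [ 508.1 -109.3   96.6] -195.8
176 [ 508.2 -110.1   96.6] -196.7
177 [ 508.4 -111.    96.6] -197.6
178 [ 508.5 -111.7   97.4] -198.3
179 [ 508.6 -112.5   97.7] -199.1
```

View pics/w2.png

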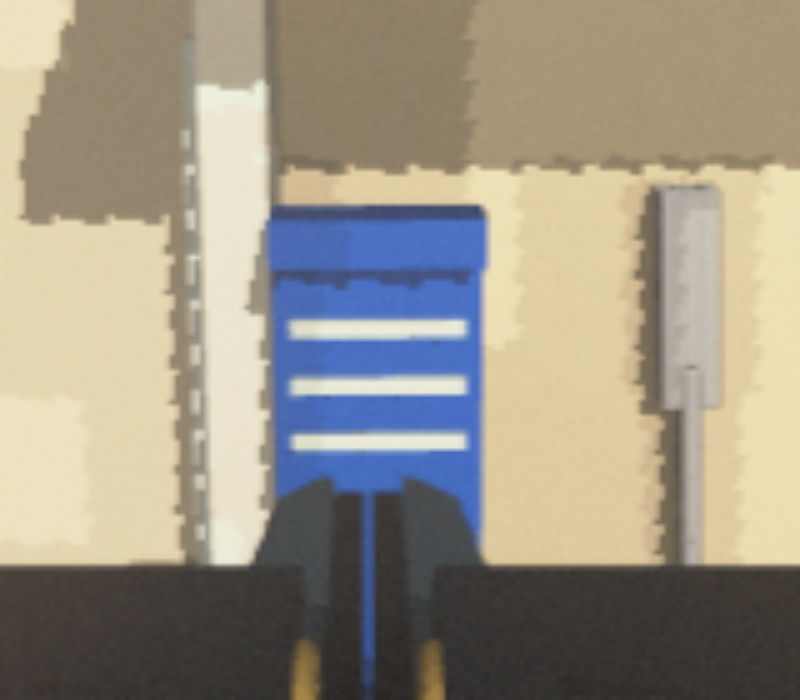

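>>> {"method": "servo_tool", "body": {"plan": [[[0, 1, 8, 0, 0, 0, 0], [0, 1, 22, 0, 0, 0, 0], [0, 1, 38, 0, 0, 0, 0], [0, 1, 54, 0, 0, 0, 0], [0, 1, 70, 0, 0, 0, 0], [0, 1, 84, 0, 0, 0, 0], [0, 1, 95, 0, 0, 0, 0], [0, 1, 102, 0, 0, 0, 0], [0, 1, 105, 0, 0, 0, 0], [0, 1, 105, 0, 0, 0, 0], [0, 1, 105, 0, 0, 0, 0]]]}}

```text
time_s: 3.4
ee_pos: [512.2, -125.3, 109.4]
ee_rot: [179.9, 0.0, 100.0]
force: [-0.2, -0.6, 0.7]
gripper_width: 0.4
```

Run:
```python
from h import *
s,f=wframe();print(s["ee_pos"],s["force"],s["ee_rot"])
cv2.imwrite("pics/w3.png",cv2.resize(f["color"][80:330,200:450,::-1],None,fx=2.4,fy=2.4))
f=grab_frame("scene");cv2.imwrite("pics/s3.png",cv2.resize(f["color"][80:240,150:350,::-1],None,fx=3.5,fy=3.5,interpolation=2))
```

```text
[ 512.22522805 -125.34345073  109.42641269] [-0.17127697 -0.63002051  0.6602563 ] [1.79939791e+02 2.15241765e-02 1.00031223e+02]
```

View pics/w3.png

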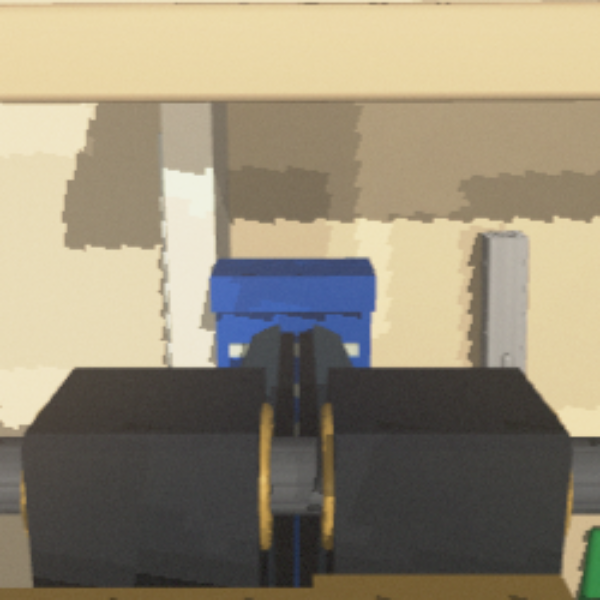

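View pics/s3.png

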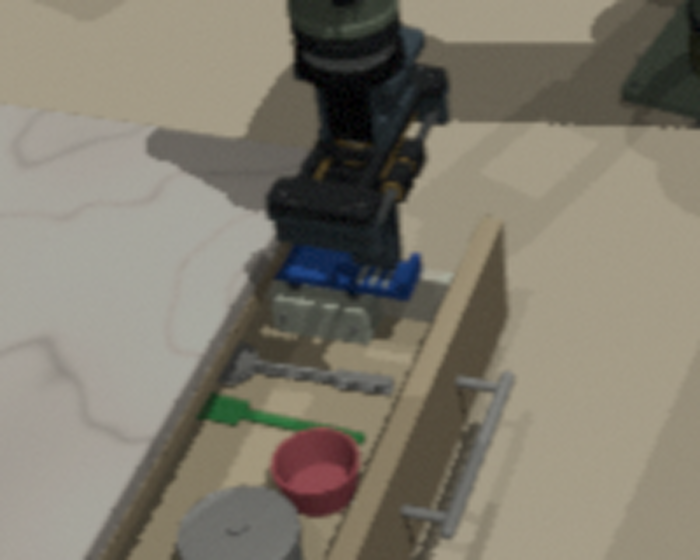

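The fingertip hangs just above the stripes, about 3 mm clear of the ridge and centred on the catch. Next I press.

>>> {"method": "servo_tool", "body": {"plan": [[[0, 0, 5, 0, 0, 0, 0], [0, 0, 9, 0, 0, 0, 0], [0, 0, 12, 0, 0, 0, 0], [0, 0, 14, 0, 0, 0, 0], [0, 0, 16, 0, 0, 0, 0], [0, 0, 18, 0, 0, 0, 0], [0, 0, 20, 0, 0, 0, 0], [0, 0, 22, 0, 0, 0, 0], [0, 0, 23, 0, 0, 0, 0], [0, 0, 23, 0, 0, 0, 0]]]}}

```text
time_s: 4.5
ee_pos: [511.7, -125.4, 86.4]
ee_rot: [-180.0, 0.0, 100.0]
force: [-2.1, -0.1, 7.5]
gripper_width: 0.7
```

>>> {"method": "servo_tool", "body": {"plan": [[[0, 0, 1, 0, 0, 0, 0], [0, 0, 2, 0, 0, 0, 0], [0, 0, 2, 0, 0, 0, 0], [0, 0, 2, 0, 0, 0, 0]]]}}

```text
time_s: 4.9
ee_pos: [511.7, -125.4, 84.6]
ee_rot: [-180.0, 0.0, 100.0]
force: [-2.3, -0.0, 7.7]
gripper_width: 0.3
```

>>> {"method": "servo_tool", "body": {"plan": [[[1, 0, 0, 0, 0, 0, 0], [3, 0, 0, 0, 0, 0, 0], [5, 0, 0, 0, 0, 0, 0], [7, 0, 0, 0, 0, 0, 0], [9, 0, 0, 0, 0, 0, 0], [11, 0, 0, 0, 0, 0, 0], [13, 0, 0, 0, 0, 0, 0], [15, 0, 0, 0, 0, 0, 0], [17, 0, 0, 0, 0, 0, 0], [19, 0, 0, 0, 0, 0, 0], [21, 0, 0, 0, 0, 0, 0], [23, 0, 0, 0, 0, 0, 0], [25, 0, 0, 0, 0, 0, 0]]]}}

```text
time_s: 6.2
ee_pos: [507.4, -101.6, 84.7]
ee_rot: [180.0, 0.1, 100.1]
force: [-2.8, -2.6, 7.3]
gripper_width: 0.4
```

Run:
```python
from h import *
s,f=wframe();print(s["ee_pos"],s["force"],s["ee_rot"])
cv2.imwrite("pics/w4.png",cv2.resize(f["color"][80:330,200:450,::-1],None,fx=2.4,fy=2.4))
```

```text
[ 507.44488479 -101.6443236    84.72151101] [-2.82628434 -2.61071154  7.33721208] [1.79996018e+02 1.15401574e-01 1.00074318e+02]
```

View pics/w4.png

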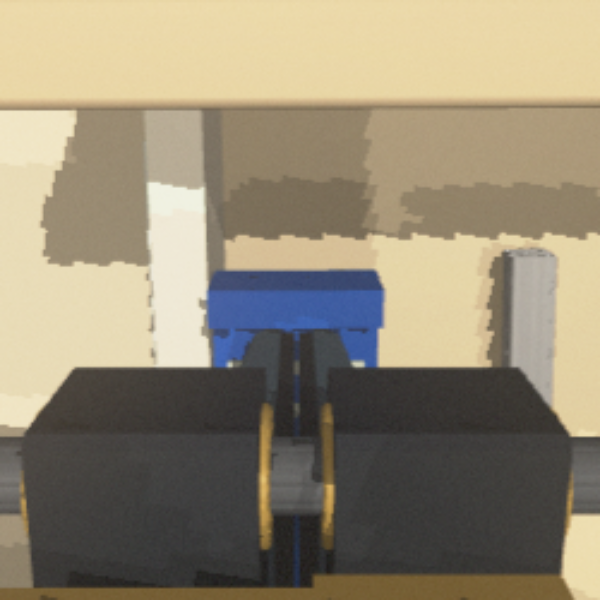

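The drawer follows the finger with the catch down and only 2.6 N of pull. I'll carry on at a gentle speed.

>>> {"method": "servo_tool", "body": {"plan": [[[1, 0, 0, 0, 0, 0, 0], [3, 0, 0, 0, 0, 0, 0], [6, 0, 0, 0, 0, 0, 0], [9, 0, 0, 0, 0, 0, 0], [12, 0, 0, 0, 0, 0, 0], [15, 0, 0, 0, 0, 0, 0], [18, 0, 0, 0, 0, 0, 0], [21, 0, 0, 0, 0, 0, 0], [24, 0, 0, 0, 0, 0, 0], [27, 0, 0, 0, 0, 0, 0], [30, 0, 0, 0, 0, 0, 0], [33, 0, 0, 0, 0, 0, 0], [36, 0, 0, 0, 0, 0, 0], [39, 0, 0, 0, 0, 0, 0], [42, 0, 0, 0, 0, 0, 0], [45, 0, 0, 0, 0, 0, 0], [48, 0, 0, 0, 0, 0, 0], [51, 0, 0, 0, 0, 0, 0], [54, 0, 0, 0, 0, 0, 0], [56, 0, 0, 0, 0, 0, 0]]]}}

```text
time_s: 8.25
ee_pos: [497.4, -46.2, 84.6]
ee_rot: [-180.0, 0.1, 100.1]
force: [-2.4, -2.8, 6.7]
gripper_width: 0.4
```

Run:
```python
from h import *
s=state();print(s["ee_pos"],s["force"])
f=grab_frame("top");cv2.imwrite("pics/t5.png",cv2.resize(f["color"][40:280,320:480,::-1],None,fx=2.5,fy=2.5))
```

```text
[497.36037347 -46.21051271  84.55203549] [-2.35962502 -2.83645728  6.72362532]
```

View pics/t5.png

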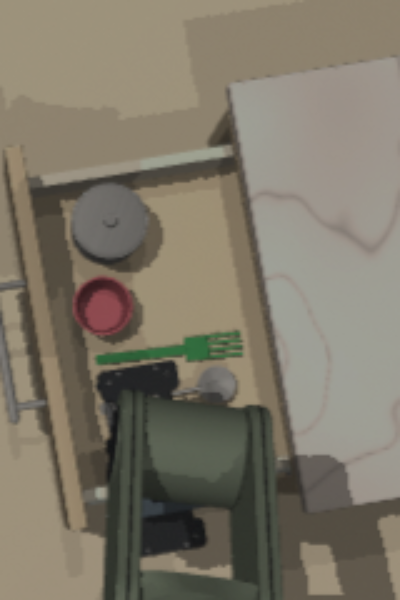

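The top view shows the drawer well out and its contents undisturbed: tin (110,222), cup (103,305), fork (170,350). I'll keep going towards the stop, then creep the last part.

>>> {"method": "servo_tool", "body": {"plan": [[[1, 0, 0, 0, 0, 0, 0], [3, 0, 0, 0, 0, 0, 0], [6, 0, 0, 0, 0, 0, 0], [9, 0, 0, 0, 0, 0, 0], [12, 0, 0, 0, 0, 0, 0], [15, 0, 0, 0, 0, 0, 0], [18, 0, 0, 0, 0, 0, 0], [21, 0, 0, 0, 0, 0, 0], [24, 0, 0, 0, 0, 0, 0], [27, 0, 0, 0, 0, 0, 0], [30, 0, 0, 0, 0, 0, 0], [33, 0, 0, 0, 0, 0, 0], [35, 0, 0, 0, 0, 0, 0], [37, 0, 0, 0, 0, 0, 0], [38, 0, 0, 0, 0, 0, 0], [39, 0, 0, 0, 0, 0, 0], [40, 0, 0, 0, 0, 0, 0], [41, 0, 0, 0, 0, 0, 0]]]}}

```text
time_s: 10.1
ee_pos: [490.1, -5.9, 84.5]
ee_rot: [-179.9, 0.1, 100.1]
force: [-2.7, -3.6, 8.1]
gripper_width: -0.0
```

>>> {"method": "servo_tool", "body": {"plan": [[[1, 0, 0, 0, 0, 0, 0], [2, 0, 0, 0, 0, 0, 0], [3, 0, 0, 0, 0, 0, 0], [4, 0, 0, 0, 0, 0, 0], [5, 0, 0, 0, 0, 0, 0], [6, 0, 0, 0, 0, 0, 0]]]}}

```text
time_s: 10.7
ee_pos: [489.7, -0.4, 84.6]
ee_rot: [180.0, 0.1, 100.1]
force: [-1.5, -5.4, 7.9]
gripper_width: 0.5
```

>>> {"method": "servo_tool", "body": {"plan": [[[0.5, 0, 0, 0, 0, 0, 0], [1, 0, 0, 0, 0, 0, 0], [1.5, 0, 0, 0, 0, 0, 0], [2, 0, 0, 0, 0, 0, 0], [2.5, 0, 0, 0, 0, 0, 0], [3, 0, 0, 0, 0, 0, 0]]]}}

```text
time_s: 11.3
ee_pos: [490.2, 1.5, 85.0]
ee_rot: [179.9, 0.3, 100.1]
force: [-1.1, -9.1, 7.6]
gripper_width: 0.4
```

>>> {"method": "servo_tool", "body": {"plan": [[[0.5, 0, 0, 0, 0, 0, 0], [1, 0, 0, 0, 0, 0, 0], [1.5, 0, 0, 0, 0, 0, 0], [2, 0, 0, 0, 0, 0, 0]]]}}

```text
time_s: 11.7
ee_pos: [490.2, 1.8, 85.0]
ee_rot: [179.9, 0.5, 100.2]
force: [0.3, -15.5, 7.3]
gripper_width: 0.4
```

It's at the hard stop: 2 mm more command gave only 0.3 mm of travel and 15 N. I'll ease the pull off, then lift straight up so the catch rises with the finger.

>>> {"method": "servo_tool", "body": {"plan": [[[-1, 0, 0, 0, 0, 0, 0], [-2, 0, 0, 0, 0, 0, 0], [-3, 0, 0, 0, 0, 0, 0], [-3, 0, -1, 0, 0, 0, 0], [-3, 0, -3, 0, 0, 0, 0], [-3, 0, -6, 0, 0, 0, 0], [-3, 0, -9, 0, 0, 0, 0], [-3, 0, -12, 0, 0, 0, 0], [-3, 0, -15, 0, 0, 0, 0], [-4, 0, -18, 0, 0, 0, 0], [-6, 0, -22, 0, 0, 0, 0], [-8, 0, -28, 0, 0, 0, 0], [-8, 0, -36, 0, 0, 0, 0], [-8, 0, -46, 0, 0, 0, 0], [-8, 0, -58, 0, 0, 0, 0], [-8, 0, -72, 0, 0, 0, 0], [-8, 0, -88, 0, 0, 0, 0], [-8, 0, -103, 0, 0, 0, 0], [-8, 0, -114, 0, 0, 0, 0], [-8, 0, -120, 0, 0, 0, 0]]]}}

```text
time_s: 13.7
ee_pos: [490.5, -2.2, 205.5]
ee_rot: [179.9, 0.0, 100.0]
force: [0.2, -0.2, 0.5]
gripper_width: 0.4
```

Run:
```python
from h import *
s,f=wframe();print(s["ee_pos"],s["force"],s["time_s"])
cv2.imwrite("pics/w6.png",f["color"][:,:,::-1])
P=cloud(f);hsv=cv2.cvtColor(f["color"],cv2.COLOR_RGB2HSV);m=cv2.inRange(hsv,(100,120,60),(130,255,255))
c=P[(m>0)]; c=c[c[:,2]>60]; print(np.percentile(c,[2,25,50,75,98],axis=0).round(1))
o=np.array([-.1736,.985]);print("outward extent of blue",np.percentile(c[:,:2]@o,[1,99]),"before -184.5")
f=grab_frame("scene");cv2.imwrite("pics/s6.png",f["color"][:,:,::-1])
```

```text
[490.5266192   -2.15133261 205.52385389] [ 0.17843885 -0.18220819  0.49611322] 13.7
[[469.1 -48.6  95.9]
 [478.5  -9.8  96.9]
 [488.4   3.1  97.5]
 [496.8  17.7 106.4]
 [506.6  26.6 119.3]]
outward extent of blue [-180.8843847   -58.69742598] before -184.5
```

View pics/w6.png

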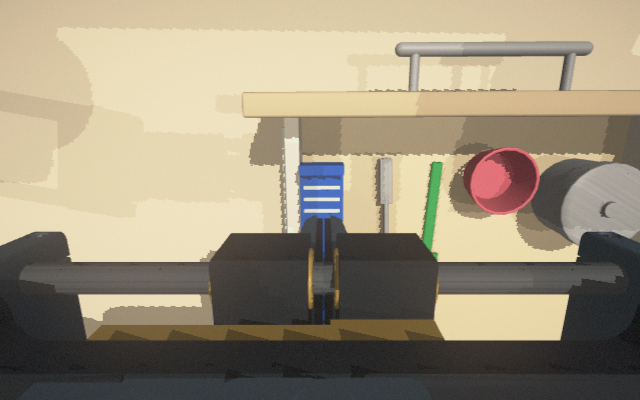

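View pics/s6.png

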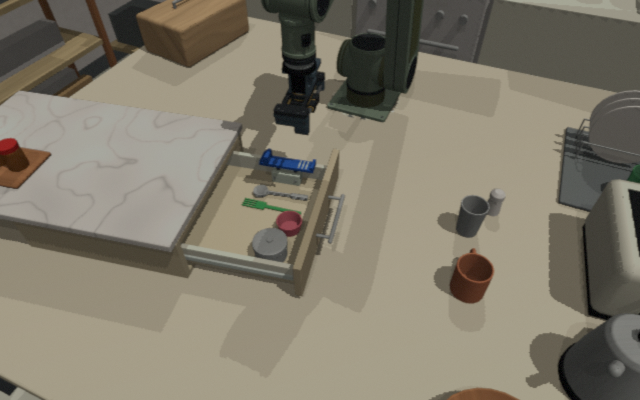

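The catch is back up: its top measures 97.5 mm, as before. The drawer has moved about 126 mm and is still at the stop, with nothing inside it disturbed. I'll move a bit further clear and check once more.

>>> {"method": "servo_tool", "body": {"plan": [[[0, 0, -8, 0, 0, 0, 0], [0, 0, -22, 0, 0, 0, 0], [0, 0, -38, 0, 0, 0, 0], [0, 0, -52, 0, 0, 0, 0], [0, 0, -60, 0, 0, 0, 0], [0, 0, -60, 0, 0, 0, 0], [0, 0, -60, 0, 0, 0, 0], [0, 0, -60, 0, 0, 0, 0]]]}}

```text
time_s: 14.6
ee_pos: [489.6, -2.2, 263.0]
ee_rot: [-179.9, -0.0, 100.0]
force: [0.1, 0.0, -0.4]
gripper_width: 0.5
```

Run:
```python
from h import *
s,f=wframe();print(s["ee_pos"],s["force"],s["time_s"])
P=cloud(f);hsv=cv2.cvtColor(f["color"],cv2.COLOR_RGB2HSV);m=cv2.inRange(hsv,(100,120,60),(130,255,255))
c=P[(m>0)]; c=c[(c[:,2]>80)&(c[:,2]<112)]; o=np.array([-.1736,.985]);print(np.median(c,0),np.percentile(c[:,:2]@o,[1,99]))
print(job_done())
```

```text
[489.56754971  -2.21624015 263.04910215] [ 0.10736194  0.00484338 -0.40335617] 14.6
[490.5096078   -9.26015111  97.38271559] [-154.20536935  -58.79082131]
the job is handed in; nothing more can be done
None
```

The drawer is fully open, the catch is back up, and the job was handed in at 14.6 s.

- **How it was done:** I pressed the catch down about 13 mm with the closed fingertips (about 8 N) and held it there. I drew the drawer out by the ridge at 30 mm/s or less, creeping the last few millimetres. Then I eased off the pull, lifted straight up so the catch rose with the finger, and moved clear.
- **Drawer fully open:** it came up firm against the stop, where 2 mm more command gave only 0.3 mm of travel and 15 N. The ridge moved about 126 mm and had not rolled back at the last look. From my start estimate of about 0.131 m that gives about 0.257 m. That is 3 mm short of the nominal 0.26 m, within my measuring error.
- **Catch up:** its top measured 97.4 mm, the same as before.
- **Bystanders:** after the lift, the pictures showed the spoons, fork, cup, tin and the things on the table upright and in place. That was by eye, as I did not measure their positions.
- **Robot clear:** the fingertips are about 165 mm above the catch and the wrist force reads near zero.

The only disagreement was in the first two-camera fix of the pad, which gave 94.5 mm height against the stated 98 mm. The wrist camera gave 97.5 mm, and I used that.

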